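# Clamp a jam jar in the vacuum sealer and hold the cam lever at top lift

### The job

Start the jar vacuum sealer by pushing its green start button fully down and letting it come up again. Then swing the black-knobbed cam lever round until the jar of jam is lifted to its highest point against the rubber seal (lever pointing straight at the red mark on the front of the base; going past it lowers the jar again), and finish while still holding the lever there, because it springs back when let go. Leave the jar upright on its plate and do not disturb the other things on the worktop.

Things in the scene. Friction and masses are not known exactly. Their poses are not given: they have to be found in the camera images.
- sealer: Jar vacuum sealer, fixed: white base 144 x 130 x 14 mm, column at its back, head over the jar (70 mm wide, x -37 to 73 mm, underside 183, top 209 mm up), white pump pod on its left (x -33 to 77, y 65 to 169, 40 mm high). Origin on the worktop on the axis of lever and jar plate; x to its back (away from the robot, yaw within 0.35), y to its left. Red mark on the base's front, at -x.
- start_button_top (a point): Centre of the top face of the round green start button (28 mm across), on top of the pump pod; pressed straight down.
- start_button (a joint): Travel of the start button in m: 0 up, 0.006 fully down (it counts as fully down beyond 0.005); a spring needing about 5 N at the bottom returns it.
- lever (a joint): Cam lever's angle (rad) about the vertical axis through the sealer's origin. Rests at 0, pointing to the sealer's -y (right); grows clockwise seen from above. 1.57 (pointing to -x, at the red mark) is the highest lift; beyond it the jar sinks again, to the end stop at 2.4. A spring always drives it back to 0, about 5 N at the knob at highest lift.
- lever_knob (a point): Point on the axis of the lever's upright black round knob, 140 mm from the turning axis. The knob is 22 mm in diameter, fixed to the lever, and stands from 30 to 102 mm above the worktop; this point is 80 mm above the worktop. Below the knob runs the flat steel arm, top at 31 mm.
- lever_hinge (a point): Point on the lever's vertical turning axis, 80 mm above the worktop (inside the jar).
- plate (a joint): Lift of the round jar plate in m, driven by the cam: about 0 at rest, about 0.011 at the highest point (lever at 1.57), about 0.008 at the lever's end stop. The plate's top is 65 mm above the worktop at rest.
- seal: Black rubber seal disc, 68 mm across, sprung, under the head; its underside is 160 mm above the worktop, so the jar lid meets it after 9 mm of lift. The origin of this body is on the worktop below it, not at the disc.
- jar: Jam jar with yellow lid, 62 x 67 x 86 mm, standing loose on the jar plate inside its low rim; origin at the centre of its underside, z up.
- next_jar: Second jam jar with yellow lid, 62 x 67 x 86 mm, on the worktop to the left; bystander. Origin at the centre of its underside.
- tin: Low food tin, turquoise, 75 x 75 x 58 mm, bystander on the left; origin at the centre of its underside.
- lemon: Lemon, 78 x 55 x 56 mm, bystander at the front left; origin at the centre of its underside.
- apple: Red apple, 75 x 76 x 72 mm, bystander at the front right; origin at the centre of its underside.

How it is judged:
By the outcome, as a careful person would: the job done as asked, in the order asked, and still so for the second after the job is handed in, while the arm keeps its last pose, push and grip.
It also fails if it takes over 56 s, if anything falls off the work surface, if the arm or the gripper's body presses on something with over 40 N, if the wrist force passes 120 N, or if a joint passes its speed limit or range.

### The arm

A 7-joint arm with a two-finger parallel gripper is mounted at the origin on a cart in front of the work surface, level with it; the furniture and walls round the work are solid. World frame = base frame: x ahead of the robot, y to its left, z up, the work surface at z = 0. Lengths are in m, angles in degrees, forces in N, time in s.
With the tool pointing down it reaches from about 0.4 to 0.85 m from the base axis. Payload 6.9 kg.
Tool frame: the origin (TCP) lies midway between the tips of the shut fingers; the grasp point (between the pads) lies robot.grip_point_offset behind it (robot.grip_point_offset is the distance from the TCP to the grasp point, in m); z points along the fingers, y is the line along which they close (so a half turn about z gives the same grasp; the last joint's range is limited). The gripper opens to 85 mm and grips with 20 to 120 N. Pads are 22 mm wide; open, the fingers measure 114 mm over their backs; the gripper's body (76 mm by 85 mm) begins 54 mm behind the grasp point. The pads swing forward as they close: fully open they stand 13 mm farther back than shut.
Start: joints at [-68.898, 29.078, -13.613, 85.955, 7.202, 65.827, -8.869], TCP at [0.162, 0.604, 0.201] pointing down, gripper open.
Joint ranges: [-176.47, 176.47], [-13.61, 117.27], [-81.72, 77.17], [0.22, 143.17], [-87.28, 267.28], [10, 112.55], [-165.47, 165.47]. Speed limits (degrees/s): [136.94, 136.94, 180, 180, 180, 180, 180].

### API

Orientations are given as a 3x3 rotation matrix whose columns are the frame's x, y, z axes.
In Python, from station import robot gives the robot as it stands.
- The arm moves only by the tool step_arm, never from a script. Its argument "deltas" is a list of rows, each an object with "offset": the shift along the world's x, y, z in mm, a list of three; "dr": the turn, a rotation vector about the world's x, y, z in degrees, a list of three. A call has 1 to 20 rows; each row is the pose to reach, as a shift and turn from the pose commanded when the call began; what a row does not reach only later rows make up. A row lasts 1/12 s, in which the tool goes at most 41.7 mm and 7.16 degrees, less where a joint would pass 70% of its speed; a pose out of reach is approached as far as the arm can. A call with a gripper value outside its range is refused whole. "grip" is the opening in per cent of the stroke, from 0 (shut) to 100 (fully open), set as the call begins (left out, the last holds). The fingers move at their own pace and stop on an object; the grip force is fixed at half the most. Time passes only in rows, so rows that repeat a pose let the fingers close. It gives the time, the measured TCP pose, the force, the opening and the grip force at its end, in the units of the state.
- robot.state(): the state, without advancing time (a new reading comes with each control period).
- robot.camera(name): name is "scene" or "top" or "wrist"; returns the picture (400x640x3 uint8, blue, green, red); there is no depth.
- robot.camera_params(name): a dict with "K" (3x3 intrinsics, pixels), "k1" (the pictures are not rectified: a ray, as slopes to the right and down, at radius r is drawn at 1 + k1 r^2 times it, then the intrinsics apply), "R" (3x3) and "t" (3): a world point X has camera coordinates R X + t. Camera axes: x right, y down, z forward; pixel columns grow to the right and rows downward; lengths in m; the calibration is good to about 2 mm. A picture is of the moment at which its call begins: read the wrist's pose just before it. camera_params takes no time and is no camera call; for the wrist camera it gives the pose at the moment of the call.
- robot.sign_off(): hands the job in; it is judged then, once.
The state is a dict: "time": time; "joint_positions": joint angles; "joint_vel": joint speeds; "joint_efforts": joint torques, N m; "position": TCP position; "tool_rot": TCP orientation; "ft_force": force on the tool from outside, world axes, zero at the start; "wrist_torque": the same for the moment, N m; "gripper_width": finger opening in m; "grasp_force": force on a finger pad.
Only numpy, scipy, OpenCV 4.12 (cv2) and the standard library are available. Lean on these libraries where they do the work, as an engineer would, in place of code of your own. Each camera call takes 0.05 s, during which the arm holds its last target. There are 200 camera calls.

## Working session

There is one attempt and no reset: what is moved stays moved. The work goes in short steps, Python scripts to look and compute and a tool call to move; the robot and the scene stay as the last step left them, time stands still between calls to the robot, and variables do not carry over. Pictures are saved under pics/ and viewed, at most 10 in all, crops included, and the job is handed in when it is done.

Besides the shell and the picture viewer there is one more tool, called after "Request:" as name(argument=value, ...) on one line, values as JSON. step_arm: Moves the arm, as the interface text tells. Its arguments: {"type":"object","properties":{"deltas":{"type":"array","items":{"type":"object","properties":{"offset":{"type":"array","items":{"type":"number"}},"dr":{"type":"array","items":{"type":"number"}}}}},"grip":{"type":"number"}},"required":["deltas"]}

```bash
mkdir -p pics
python3 - <<'E'
from station import robot
import cv2,numpy as np
a=robot.camera("scene");b=robot.camera("top")
cv2.imwrite("pics/s.png",a);cv2.imwrite("pics/t.png",b)
for n in("scene","top"):
  p=robot.camera_params(n);print(n,np.round(p["K"],1).tolist(),p["k1"],np.round(p["R"],3).tolist(),p["t"])
s=robot.state();print(s["time"],s["position"],np.round(s["tool_rot"],3).tolist(),s["gripper_width"],robot.grip_point_offset)
E
```

```text
scene [[470.5, 0.0, 322.4], [0.0, 470.5, 199.7], [0.0, 0.0, 1.0]] -0.020081646506053867 [[0.848, -0.529, -0.024], [-0.235, -0.334, -0.913], [0.475, 0.78, -0.408]] [-0.38081247  0.25083854  0.76147993]
top [[439.5, 0.0, 318.1], [0.0, 439.5, 201.0], [0.0, 0.0, 1.0]] -0.06354338580603643 [[0.426, -0.905, 0.003], [-0.851, -0.402, -0.337], [0.306, 0.14, -0.942]] [-0.11767187  0.53015315  0.93306282]
0.1 [0.16234147 0.6030236  0.20070574] [[-0.966, 0.26, -0.0], [0.26, 0.966, -0.002], [-0.0, -0.002, -1.0]] 0.08572769940503606 0.0187
```

View pics/t.png

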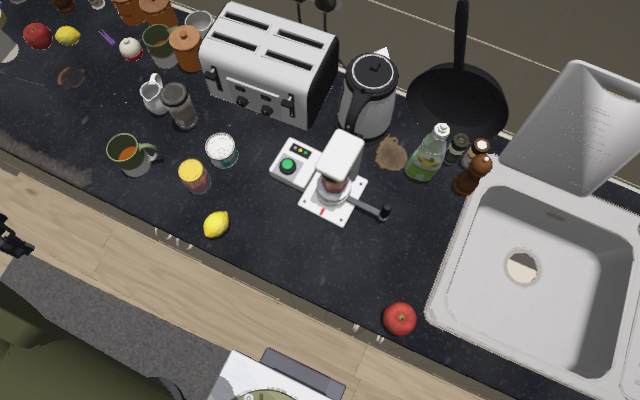

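View pics/s.png

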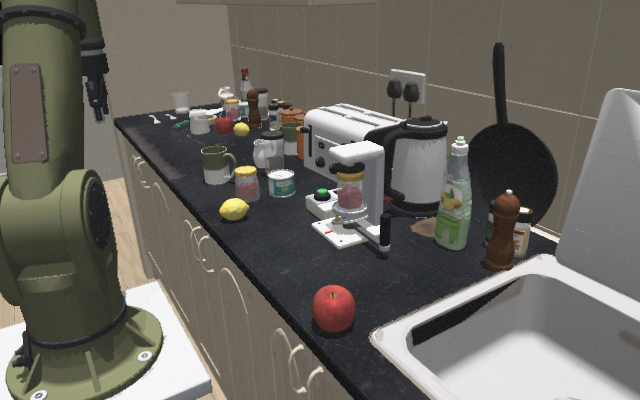

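The top view shows the green button at about (288,166), the red mark at (322,211) and the knob top at about (385,211). In the scene view the button is at (322,192) and the knob at (385,215–248).

```bash
cat > h.py <<'E'
from station import robot
import cv2,numpy as np
def ray(p,uv):
    K=p["K"];d=np.array([(uv[0]-K[0][2])/K[0][0],(uv[1]-K[1][2])/K[1][1]]);s=d.copy()
    for _ in range(20): s=d/(1+p["k1"]*(s@s))
    R=np.array(p["R"]);t=np.array(p["t"]).ravel()
    v=R.T@np.array([s[0],s[1],1]);return -R.T@t,v/np.linalg.norm(v)
def plane(p,uv,z):
    c,v=ray(p,uv);return c+v*(z-c[2])/v[2]
def tri(p,a,q,b):
    c1,v1=ray(p,a);c2,v2=ray(q,b)
    k=np.linalg.lstsq(np.c_[v1,-v2],c2-c1,rcond=None)[0]
    A=c1+k[0]*v1;B=c2+k[1]*v2;return (A+B)/2,np.linalg.norm(A-B)
def blob(m,box):
    x0,y0,x1,y1=box;w=np.zeros_like(m);w[y0:y1,x0:x1]=m[y0:y1,x0:x1]
    n,l,s,c=cv2.connectedComponentsWithStats(w)
    i=1+np.argmax(s[1:,4]);return c[i],s[i]
def hsv(im,lo,hi): return cv2.inRange(cv2.cvtColor(im,cv2.COLOR_BGR2HSV),np.array(lo),np.array(hi))
E
python3 - <<'E'
from h import *
S=cv2.imread("pics/s.png");T=cv2.imread("pics/t.png");ps=robot.camera_params("scene");pt=robot.camera_params("top")
g=([50,120,60],[80,255,255])
gt=blob(hsv(T,*g),(270,150,310,185));gs=blob(hsv(S,*g),(305,180,340,205));print(gt,gs)
print("btn",tri(pt,gt[0],ps,gs[0]),plane(pt,gt[0],.05))
r=([0,120,80],[8,255,255])
rt=blob(hsv(T,*r),(314,204,330,218));print(rt);print("red",plane(pt,rt[0],.014))
print("knob",plane(pt,(385,209),.102),plane(ps,(385,214),.102))
cv2.imwrite("pics/tc.png",cv2.resize(T[120:240,260:420],None,fx=5,fy=5,interpolation=cv2.INTER_CUBIC))
E
```

```text
(array([286.83495146, 163.91262136]), array([282, 159,  11,  11, 103], dtype=int32)) (array([321.66666667, 191.63333333]), array([317, 189,  11,   7,  60], dtype=int32))
btn (array([0.59667197, 0.23705007, 0.05727163]), np.float64(0.00028673969135240614)) [0.5995802 0.2388986 0.05     ]
(array([321.81818182, 210.72727273]), array([320, 208,   4,   6,  11], dtype=int32))
red [0.53586786 0.1117166  0.014     ]
knob [ 0.57462579 -0.0293738   0.102     ] [ 0.587039   -0.02915043  0.102     ]
```

View pics/tc.png

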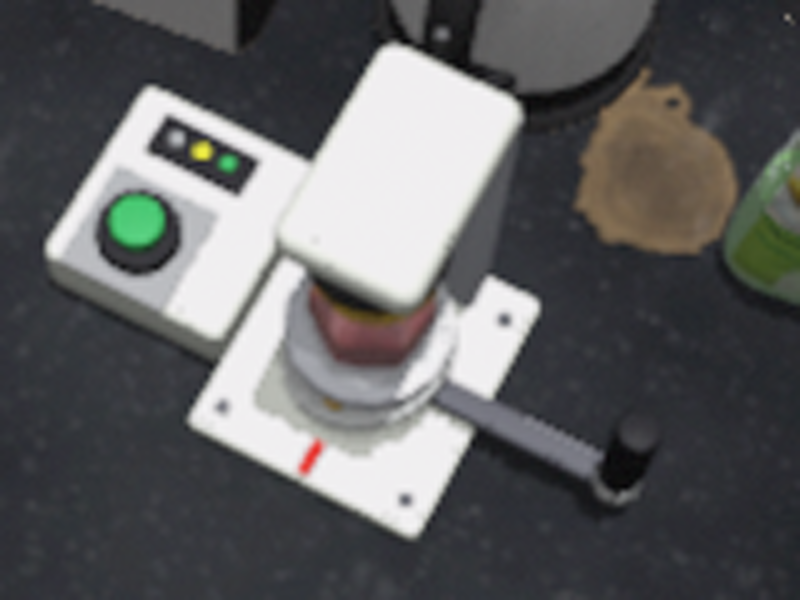

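The crop shows the knob's top centre at about (637,432) and the base corners at (188,420), (415,540) and (542,300). The head corners are at (392,40), (523,100), (405,308) and (278,235), all in crop pixels at 5x.

Run:
```python
from h import *
ps=robot.camera_params("scene");pt=robot.camera_params("top")
f=lambda u,v,z:plane(pt,(260+u/5-.4,120+v/5-.4),z)
k=f(637,432,.102);fl,fr,br=f(188,420,.014),f(415,540,.014),f(542,300,.014)
H=[f(*c,.209) for c in((392,40),(523,100),(405,308),(278,235))]
r0,r1=f(318,442,.014),f(305,472,.014)
yaw=lambda d:np.arctan2(d[1],d[0])
print("knob",k,"base",fl,fr,br,np.linalg.norm(fl-fr),np.linalg.norm(fr-br))
print("yaws",yaw(fl-fr)-np.pi/2,yaw(br-fr),yaw(H[0]-H[3]),yaw(H[1]-H[2]),yaw(H[0]-H[1])-np.pi/2,yaw(r0-r1))
hc=np.mean(H,0);red=(r0+r1)/2;print("head",hc,np.linalg.norm(H[0]-H[1]),np.linalg.norm(H[0]-H[3]),"red",red)
for y in(-.35,-.3,-.25,-.2,-.15):
  x=np.array([np.cos(y),np.sin(y)]);l=np.array([-x[1],x[0]])
  b=np.array([.597,.237]);
  print(y,"orig from knob",k[:2]+.14*l,"from head",hc[:2]-.018*x,"btn in frame of knob-orig",(b-k[:2]-.14*l)@x,(b-k[:2]-.14*l)@l, "red",(red[:2]-k[:2]-.14*l)@x,(red[:2]-k[:2]-.14*l)@l)
```

```text
knob [ 0.58335911 -0.0307892   0.102     ] base [0.52655169 0.17573227 0.014     ] [0.51797825 0.04671209 0.014     ] [0.66288267 0.04002625 0.014     ] 0.129304715463664 0.1450585870070757
yaws -0.06635284533523289 -0.04610692929805636 -0.048813543914524846 -0.05762846286269576 -0.03927822011112325 0.04720603459801452
head [0.60930356 0.10647508 0.209     ] 0.06338362288257976 0.10570832663246012 red [0.53532441 0.11122821 0.014     ]
-0.35 orig from knob [0.63136481 0.10072298] from head [0.59239485 0.11264724] btn in frame of knob-orig -0.07901045483318551 0.11623129815132183 red -0.09381995045743664 -0.023063715073470336
-0.3 orig from knob [0.62473194 0.10295791] from head [0.59210751 0.11179444] btn in frame of knob-orig -0.06610548491581819 0.11985995264623399 red -0.08785832157138038 -0.018520811795129637
-0.25 orig from knob [0.61799567 0.10485854] from head [0.59186314 0.11092835] btn in frame of knob-orig -0.05303528571323234 0.12283909259197771 red -0.08167709263712503 -0.014281543222162933
-0.2 orig from knob [0.61117282 0.10642012] from head [0.59166236 0.11005113] btn in frame of knob-orig -0.039832525916606284 0.1251612716901948 red -0.07529171350788443 -0.010356505318234175
-0.15 orig from knob [0.60428045 0.10763875] from head [0.59150568 0.10916497] btn in frame of knob-orig -0.0265302055495672 0.1268206857025072 red -0.06871814430604051 -0.0067555086339829715
```

Request:
step_arm(grip=0, deltas=[{"offset":[60,-50,0],"dr":[0,0,0]},{"offset":[90,-76,0],"dr":[0,0,0]},{"offset":[120,-101,0],"dr":[0,0,0]},{"offset":[150,-126,0],"dr":[0,0,0]},{"offset":[180,-151,0],"dr":[0,0,0]},{"offset":[210,-177,0],"dr":[0,0,0]},{"offset":[240,-202,0],"dr":[0,0,0]},{"offset":[270,-227,0],"dr":[0,0,0]},{"offset":[300,-252,0],"dr":[0,0,0]},{"offset":[330,-278,0],"dr":[0,0,0]},{"offset":[360,-303,0],"dr":[0,0,0]},{"offset":[390,-328,0],"dr":[0,0,0]},{"offset":[415,-350,0],"dr":[0,0,0]},{"offset":[435,-366,0],"dr":[0,0,0]},{"offset":[435,-366,-30],"dr":[0,0,0]},{"offset":[435,-366,-60],"dr":[0,0,0]},{"offset":[435,-366,-90],"dr":[0,0,0]},{"offset":[435,-366,-110],"dr":[0,0,0]},{"offset":[435,-366,-120],"dr":[0,0,0]},{"offset":[435,-366,-120],"dr":[0,0,0]}])

```text
time: 1.77
position: [0.5957, 0.2368, 0.0787]
tool_rot: [[-0.966, 0.26, -0.005], [0.26, 0.966, -0.002], [0.004, -0.003, -1.0]]
ft_force: [-0.6, -0.1, -0.6]
gripper_width: -0.0001
grasp_force: 0.0
```

Run:
```python
from h import *
s=robot.state();print(s["time"],s["position"],np.round(s["tool_rot"],3).tolist(),np.round(s["joint_positions"],1),s["ft_force"])
T=robot.camera("top");S=robot.camera("scene");W=robot.camera("wrist")
cv2.imwrite("pics/m.png",np.vstack([np.hstack([cv2.resize(T[80:280,220:460],(400,333)),cv2.resize(S[120:280,250:442],(400,333))]),np.hstack([cv2.resize(W,(400,250))]*2)]))
```

```text
1.7667 [0.59573851 0.23680618 0.0787244 ] [[-0.966, 0.26, -0.005], [0.26, 0.966, -0.002], [0.004, -0.003, -1.0]] [-19.   36.8  -8.2  92.1   6.2  51.8  45.5] [-0.57581779 -0.09673122 -0.55597858]
```

View pics/m.png

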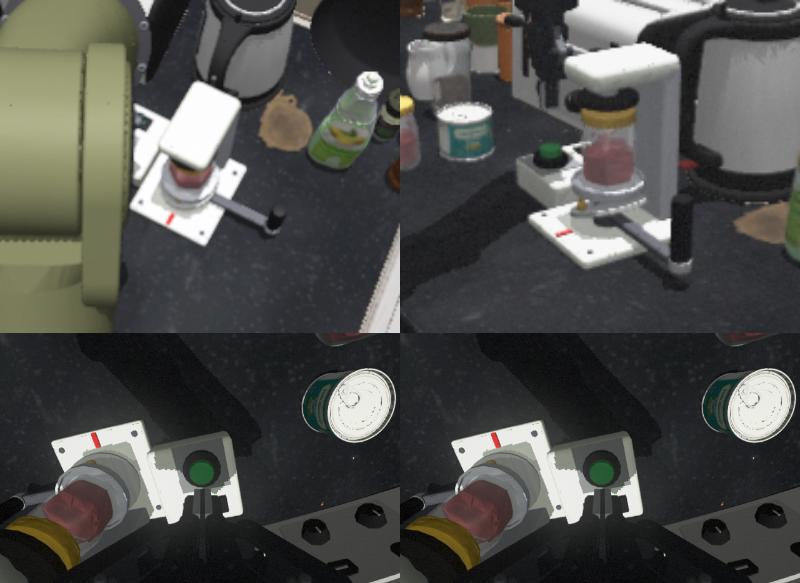

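The top view is partly hidden by the arm. The wrist view shows the button at about (202,473) in the mosaic, just ahead of the shut finger tips at (203,487). I'll measure it from the wrist camera once.

Run:
```python
from h import *
p=robot.camera_params("wrist");W=robot.camera("wrist")
c,s=blob(hsv(W,[50,100,30],[85,255,255]),(270,170,380,300));print(c,s)
for z in(.05,.054,.057):print(plane(p,c,z))
S=robot.camera("scene");c2,s2=blob(hsv(S,[50,100,30],[85,255,255]),(305,180,340,205));print(c2,s2,tri(p,c,robot.camera_params("scene"),c2))
```

```text
[322.23943662 221.34134217] [ 303  201   39   40 1207]
[0.59944951 0.23638515 0.05      ]
[0.59784254 0.23682497 0.054     ]
[0.59663731 0.23715484 0.057     ]
[321.75757576 191.96969697] [317 189  11   7  66] (array([0.59686148, 0.2371004 , 0.05626136]), np.float64(0.00014291610765630725))
```

Request:
step_arm(deltas=[{"offset":[1,0,-15],"dr":[0,0,0]},{"offset":[1,0,-20],"dr":[0,0,0]},{"offset":[1,0,-22],"dr":[0,0,0]},{"offset":[1,0,-24],"dr":[0,0,0]},{"offset":[1,0,-26],"dr":[0,0,0]},{"offset":[1,0,-27],"dr":[0,0,0]},{"offset":[1,0,-27],"dr":[0,0,0]}])

```text
time: 2.6
position: [0.5984, 0.2376, 0.0546]
tool_rot: [[-0.966, 0.26, 0.0], [0.26, 0.966, 0.0], [-0.0, 0.0, -1.0]]
ft_force: [-0.2, -0.5, -0.4]
gripper_width: 0.0002
grasp_force: 0.0
```

Request:
step_arm(deltas=[{"offset":[-1,0,-2],"dr":[0,0,0]},{"offset":[-1,0,-3],"dr":[0,0,0]},{"offset":[-1,0,-4],"dr":[0,0,0]},{"offset":[-1,0,-5],"dr":[0,0,0]},{"offset":[-1,0,-5],"dr":[0,0,0]}])

```text
time: 3.02
position: [0.5973, 0.2375, 0.0492]
tool_rot: [[-0.966, 0.26, -0.0], [0.26, 0.966, -0.0], [0.0, -0.0, -1.0]]
ft_force: [0.0, 0.2, 0.2]
gripper_width: -0.0
grasp_force: 0.0
```

Request:
step_arm(deltas=[{"offset":[0,0,-1],"dr":[0,0,0]},{"offset":[0,0,-2],"dr":[0,0,0]},{"offset":[0,0,-3],"dr":[0,0,0]},{"offset":[0,0,-4],"dr":[0,0,0]},{"offset":[0,0,-4],"dr":[0,0,0]}])

```text
time: 3.43
position: [0.5972, 0.2374, 0.0452]
tool_rot: [[-0.966, 0.26, -0.0], [0.26, 0.966, -0.0], [0.0, -0.0, -1.0]]
ft_force: [0.5, -0.4, 0.0]
gripper_width: -0.0003
grasp_force: 0.0
```

Run:
```python
from h import *
S=robot.camera("scene");W=robot.camera("wrist")
cv2.imwrite("pics/b.png",np.hstack([cv2.resize(S[140:220,290:370],(480,480),interpolation=2),cv2.resize(W[140:340,220:420],(320,320)).repeat(1,0) if 0 else cv2.copyMakeBorder(cv2.resize(W[140:340,220:420],(320,320)),0,160,0,0,0)]))
```

```text
(no output)
```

View pics/b.png

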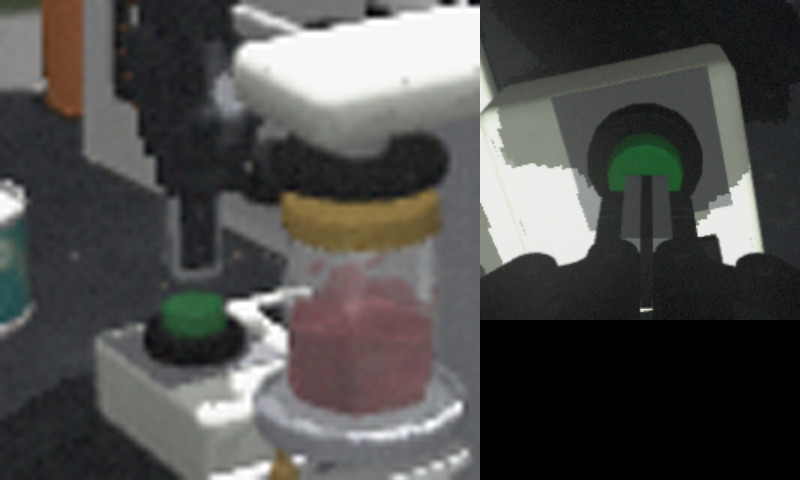

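The scene crop shows the finger tip at (195,275), which appears above the button top at (193,298). The wrist crop shows the tip edge at about (165,175), over the middle of the button. I'll triangulate the tip and compare it with the TCP.

Run:
```python
from h import *
ps=robot.camera_params("scene");p=robot.camera_params("wrist")
print("tip",tri(p,(323,249),ps,(322.3,185.5)))
def proj(p,X):
  c=np.array(p["R"])@X+np.array(p["t"]).ravel();d=c[:2]/c[2];d=d*(1+p["k1"]*(d@d));return d*[p["K"][0][0],p["K"][1][1]]+[p["K"][0][2],p["K"][1][2]]
s=robot.state();print(s["position"],proj(ps,s["position"]),proj(p,s["position"]))
W=robot.camera("wrist");S=robot.camera("scene");g=([50,100,30],[85,255,255])
print(blob(hsv(W,*g),(270,170,380,300)),blob(hsv(S,*g),(305,180,340,205)))
for z in(.03,.045,.056,.07):print(z,proj(ps,np.array([.597,.237,z])),proj(p,np.array([.597,.237,z])))
```

```text
tip (array([0.59460302, 0.23722126, 0.07222005]), np.float64(0.008663652775070266))
[0.59732449 0.23747056 0.04537777] [321.96357006 195.75538177] [324.12595247 239.4439105 ]
(array([323.04584775, 240.20934256]), array([ 299,  223,   48,   37, 1156], dtype=int32)) (array([321.765625, 191.984375]), array([317, 189,  11,   7,  64], dtype=int32))
0.03 [322.09913953 201.28756972] [323.24395026 229.01142398]
0.045 [321.95685079 195.97872362] [323.25175398 238.895641  ]
0.056 [321.85159151 192.05142355] [323.25828465 247.1232502 ]
0.07 [321.71649277 187.01074631] [323.26781398 259.05733464]
```

Request:
step_arm(deltas=[{"offset":[0,0,-2],"dr":[0,0,0]},{"offset":[0,0,-4],"dr":[0,0,0]},{"offset":[0,0,-6],"dr":[0,0,0]},{"offset":[0,0,-8],"dr":[0,0,0]},{"offset":[0,0,-10],"dr":[0,0,0]},{"offset":[0,0,-10],"dr":[0,0,0]}])

```text
time: 4.13
position: [0.5971, 0.2374, 0.0349]
tool_rot: [[-0.966, 0.26, -0.001], [0.26, 0.966, -0.0], [0.001, -0.001, -1.0]]
ft_force: [0.9, -0.3, -0.5]
gripper_width: -0.0
grasp_force: 0.0
```

Request:
step_arm(deltas=[{"offset":[0,0,-1],"dr":[0,0,0]},{"offset":[0,0,-2],"dr":[0,0,0]},{"offset":[0,0,-3],"dr":[0,0,0]},{"offset":[0,0,-4],"dr":[0,0,0]},{"offset":[0,0,-5],"dr":[0,0,0]},{"offset":[0,0,-5],"dr":[0,0,0]}])

```text
time: 4.63
position: [0.5974, 0.2376, 0.0305]
tool_rot: [[-0.966, 0.26, 0.0], [0.26, 0.966, 0.0], [-0.0, 0.0, -1.0]]
ft_force: [-0.5, -1.3, 2.7]
gripper_width: 0.0
grasp_force: 1.2
```

Run:
```python
from h import *
S=robot.camera("scene");W=robot.camera("wrist")
cv2.imwrite("pics/b2.png",np.hstack([cv2.resize(S[150:210,290:350],(480,480),interpolation=2),cv2.copyMakeBorder(cv2.resize(W[140:340,220:420],(320,320)),0,160,0,0,0)]))
g=([50,100,30],[85,255,255])
print(blob(hsv(W,*g),(270,170,380,300)),blob(hsv(S,*g),(305,180,340,205)))
```

```text
(array([322.73636364, 245.91818182]), array([297, 233,  52,  28, 770], dtype=int32)) (array([321.575, 193.225]), array([317, 191,  11,   5,  40], dtype=int32))
```

View pics/b2.png

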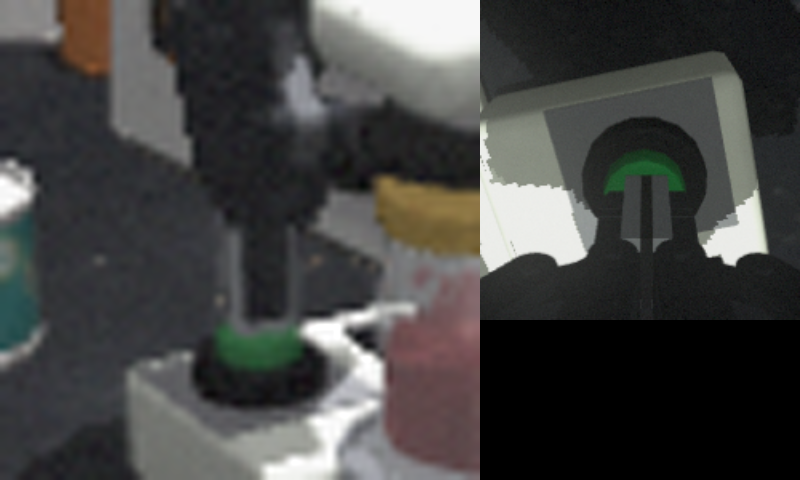

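The fingers now touch the button: the scene crop shows the tip on the green at (260,325). So the true tips sit about 22 mm above the reported TCP. I'll keep pressing.

Request:
step_arm(deltas=[{"offset":[0,0,-1],"dr":[0,0,0]},{"offset":[0,0,-2],"dr":[0,0,0]},{"offset":[0,0,-3],"dr":[0,0,0]},{"offset":[0,0,-4],"dr":[0,0,0]},{"offset":[0,0,-4],"dr":[0,0,0]},{"offset":[0,0,-4],"dr":[0,0,0]}])

```text
time: 5.23
position: [0.5975, 0.2376, 0.0266]
tool_rot: [[-0.966, 0.26, 0.0], [0.26, 0.966, 0.0], [-0.0, 0.0, -1.0]]
ft_force: [-0.9, -1.7, 4.3]
gripper_width: -0.0002
grasp_force: 2.3
```

Request:
step_arm(deltas=[{"offset":[0,0,-1],"dr":[0,0,0]},{"offset":[0,0,-2],"dr":[0,0,0]},{"offset":[0,0,-3],"dr":[0,0,0]},{"offset":[0,0,-3],"dr":[0,0,0]}])

```text
time: 5.57
position: [0.5976, 0.2376, 0.026]
tool_rot: [[-0.966, 0.26, 0.001], [0.26, 0.966, 0.0], [-0.001, 0.001, -1.0]]
ft_force: [-7.2, -2.5, 22.9]
gripper_width: 0.0002
grasp_force: 11.2
```

The button bottomed at z = 0.026 with 23 N. Next I lift straight up, go round the front of the head and turn the tool for the knob.

Request:
step_arm(deltas=[{"offset":[0,0,10],"dr":[0,0,0]},{"offset":[0,0,30],"dr":[0,0,0]},{"offset":[0,0,60],"dr":[0,0,0]},{"offset":[0,0,95],"dr":[0,0,0]},{"offset":[0,0,130],"dr":[0,0,0]},{"offset":[-30,0,150],"dr":[0,0,-6]},{"offset":[-65,0,150],"dr":[0,0,-12]},{"offset":[-100,0,150],"dr":[0,0,-18]},{"offset":[-130,-20,150],"dr":[0,0,-24]},{"offset":[-137,-55,150],"dr":[0,0,-30]},{"offset":[-137,-90,150],"dr":[0,0,-36]},{"offset":[-137,-125,150],"dr":[0,0,-42]},{"offset":[-137,-160,150],"dr":[0,0,-48]},{"offset":[-137,-195,150],"dr":[0,0,-54]},{"offset":[-137,-230,150],"dr":[0,0,-60]},{"offset":[-130,-255,150],"dr":[0,0,-66]},{"offset":[-110,-268,150],"dr":[0,0,-72]},{"offset":[-90,-268,150],"dr":[0,0,-78]},{"offset":[-70,-268,150],"dr":[0,0,-78]},{"offset":[-70,-268,150],"dr":[0,0,-78]}], grip=0)

```text
time: 7.23
position: [0.5307, -0.0305, 0.173]
tool_rot: [[0.054, 0.999, 0.002], [0.999, -0.054, -0.0], [-0.0, 0.002, -1.0]]
ft_force: [-0.4, 0.3, -0.2]
gripper_width: -0.0001
grasp_force: 0.0
```

Run:
```python
from h import *
s=robot.state();print(np.round(s["joint_positions"],1),np.round(s["tool_rot"],2).tolist())
p=robot.camera_params("wrist");W=robot.camera("wrist");S=robot.camera("scene")
g=([50,100,30],[85,255,255]);print(blob(hsv(S,*g),(305,180,340,205)))
cv2.imwrite("pics/k.png",cv2.copyMakeBorder(W,0,200,0,0,0) if 0 else np.vstack([W,cv2.resize(S[140:290,250:490],(320,200)).repeat(1,0) if 0 else cv2.resize(S[150:270,250:634],(640,200))]))
np.savez("k.npz",**p)
```

```text
[ -8.9  22.5  13.7 102.9  -6.3  55.2   4.3] [[0.05, 1.0, 0.0], [1.0, -0.05, -0.0], [-0.0, 0.0, -1.0]]
(array([321.71641791, 191.73134328]), array([317, 188,  11,   8,  67], dtype=int32))
```

View pics/k.png

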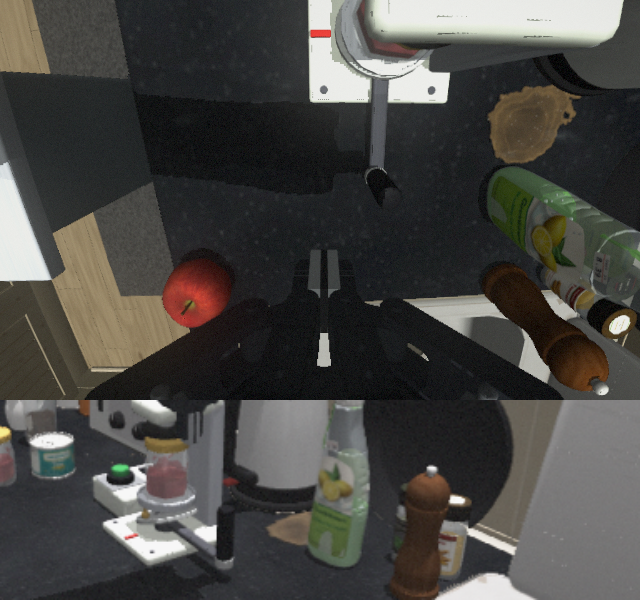

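The button is back up in the scene view. The wrist view shows the knob base at about (373,174), the knob top at about (386,192) and the red mark at (320,33).

Run:
```python
from h import *
p=dict(np.load("k.npz"));p["k1"]=float(p["k1"])
print("top",plane(p,(386,192),.102),"base",plane(p,(373,175),.031))
W=cv2.imread("pics/k.png")
c,s=blob(hsv(W,[0,150,100],[8,255,255]),(300,22,335,45));print(c,s)
a,b=plane(p,(s[0],c[1]),.014),plane(p,(s[0]+s[2],c[1]),.014);print("red",a,b)
fr,br=plane(p,(310,103),.014),plane(p,(448,103),.014);d=br-fr;print("right edge yaw",np.arctan2(d[1],d[0]),fr,br,np.linalg.norm(d))
a1,a2=plane(p,(379,82),.031),plane(p,(376,165),.031);d=a1-a2;print("lever dir -90",np.arctan2(d[1],d[0])-np.pi/2)
```

```text
top [ 0.5826805  -0.02485182  0.102     ] base [ 0.58278872 -0.02804513  0.031     ]
[320.43165468  33.02158273] [311  30  20   7 139]
red [0.52631899 0.11260402 0.014     ] [0.54567386 0.11156899 0.014     ]
right edge yaw -0.046868572477073704 [0.52107235 0.04716928 0.014     ] [0.66382786 0.04047363 0.014     ] 0.14291243926628402
lever dir -90 -0.038706528936578666
```

Request:
step_arm(deltas=[{"offset":[30,1,0],"dr":[0,0,0]},{"offset":[52,1,0],"dr":[0,0,0]},{"offset":[52,1,0],"dr":[0,0,0]},{"offset":[52,1,-20],"dr":[0,0,0]},{"offset":[52,1,-40],"dr":[0,0,0]},{"offset":[52,1,-60],"dr":[0,0,0]},{"offset":[52,1,-80],"dr":[0,0,0]},{"offset":[52,1,-95],"dr":[0,0,0]},{"offset":[52,1,-110],"dr":[0,0,0]},{"offset":[52,1,-125],"dr":[0,0,0]},{"offset":[52,1,-135],"dr":[0,0,0]},{"offset":[52,1,-135],"dr":[0,0,0]}], grip=80)

```text
time: 8.33
position: [0.577, -0.0292, 0.0366]
tool_rot: [[0.053, 0.999, -0.004], [0.999, -0.053, 0.0], [-0.0, -0.004, -1.0]]
ft_force: [-0.6, -0.2, 0.8]
gripper_width: 0.0684
grasp_force: 0.0
```

Run:
```python
from h import *
S=robot.camera("scene");W=robot.camera("wrist")
cv2.imwrite("pics/g.png",np.hstack([cv2.resize(W,(480,300)),cv2.resize(S[140:290,310:460],(300,300))]))
```

```text
(no output)
```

View pics/g.png

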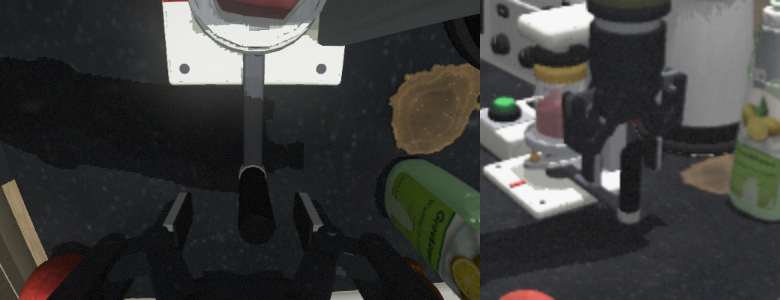

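The knob at (255,205) stands between the pads at (180,220) and (307,220). I'll shift 4 mm and close.

Request:
step_arm(deltas=[{"offset":[4,0,-3],"dr":[0,0,0]},{"offset":[4,0,-3],"dr":[0,0,0]},{"offset":[4,0,-3],"dr":[0,0,0]},{"offset":[4,0,-3],"dr":[0,0,0]},{"offset":[4,0,-3],"dr":[0,0,0]},{"offset":[4,0,-3],"dr":[0,0,0]},{"offset":[4,0,-3],"dr":[0,0,0]},{"offset":[4,0,-3],"dr":[0,0,0]},{"offset":[4,0,-3],"dr":[0,0,0]},{"offset":[4,0,-3],"dr":[0,0,0]}], grip=0)

```text
time: 9.27
position: [0.5845, -0.0296, 0.0362]
tool_rot: [[0.053, 0.999, 0.002], [0.999, -0.053, -0.0], [0.0, 0.002, -1.0]]
ft_force: [2.3, -0.8, 6.0]
gripper_width: 0.0202
grasp_force: 58.7
```

Request:
step_arm(deltas=[{"offset":[-6.1,0.5,0],"dr":[0,0,-2.5]},{"offset":[-12.2,1.1,0],"dr":[0,0,-5]},{"offset":[-18.2,2.1,0],"dr":[0,0,-7.5]},{"offset":[-24.2,3.3,0],"dr":[0,0,-10]},{"offset":[-30.1,4.8,0],"dr":[0,0,-12.5]},{"offset":[-36,6.5,0],"dr":[0,0,-15]},{"offset":[-41.8,8.5,0],"dr":[0,0,-17.5]},{"offset":[-47.4,10.7,0],"dr":[0,0,-20]},{"offset":[-53,13.2,0],"dr":[0,0,-22.5]},{"offset":[-58.5,15.9,0],"dr":[0,0,-25]},{"offset":[-63.8,18.9,0],"dr":[0,0,-27.5]},{"offset":[-69,22,0],"dr":[0,0,-30]},{"offset":[-74.1,25.4,0],"dr":[0,0,-32.5]},{"offset":[-79,29.1,0],"dr":[0,0,-35]},{"offset":[-83.8,32.9,0],"dr":[0,0,-37.5]},{"offset":[-88.4,37,0],"dr":[0,0,-40]},{"offset":[-92.8,41.2,0],"dr":[0,0,-42.5]},{"offset":[-97,45.6,0],"dr":[0,0,-45]},{"offset":[-97,45.6,0],"dr":[0,0,-45]}])

```text
time: 10.85
position: [0.4886, 0.0178, 0.0362]
tool_rot: [[0.745, 0.668, 0.005], [0.668, -0.745, 0.001], [0.004, 0.002, -1.0]]
ft_force: [7.3, 2.9, 1.9]
gripper_width: 0.0206
grasp_force: 58.6
```

Request:
step_arm(deltas=[{"offset":[-4,4.6,0],"dr":[0,0,-2.5]},{"offset":[-7.8,9.4,0],"dr":[0,0,-5]},{"offset":[-11.4,14.3,0],"dr":[0,0,-7.5]},{"offset":[-14.8,19.4,0],"dr":[0,0,-10]},{"offset":[-17.9,24.6,0],"dr":[0,0,-12.5]},{"offset":[-20.8,30,0],"dr":[0,0,-15]},{"offset":[-23.5,35.5,0],"dr":[0,0,-17.5]},{"offset":[-25.9,41.1,0],"dr":[0,0,-20]},{"offset":[-28.1,46.8,0],"dr":[0,0,-22.5]},{"offset":[-30.1,52.6,0],"dr":[0,0,-25]},{"offset":[-31.8,58.5,0],"dr":[0,0,-27.5]},{"offset":[-33.2,64.4,0],"dr":[0,0,-30]},{"offset":[-34.4,70.4,0],"dr":[0,0,-32.5]},{"offset":[-35.3,76.5,0],"dr":[0,0,-35]},{"offset":[-36,82.5,0],"dr":[0,0,-37.5]},{"offset":[-36.3,88.6,0],"dr":[0,0,-40]},{"offset":[-36.4,94.7,0],"dr":[0,0,-42.5]},{"offset":[-36.3,100.8,0],"dr":[0,0,-45]},{"offset":[-36.3,100.8,0],"dr":[0,0,-45]},{"offset":[-36.3,100.8,0],"dr":[0,0,-45]}])

```text
time: 12.52
position: [0.4548, 0.1168, 0.0362]
tool_rot: [[0.999, -0.053, 0.008], [-0.053, -0.999, -0.001], [0.008, 0.001, -1.0]]
ft_force: [12.7, -1.3, -4.0]
gripper_width: 0.0203
grasp_force: 58.9
```

Run:
```python
from h import *
s=robot.state();print(s["position"],np.round(s["joint_positions"],1))
S=robot.camera("scene");W=robot.camera("wrist")
cv2.imwrite("pics/e.png",np.hstack([cv2.resize(W,(480,300)),cv2.resize(S[130:280,270:420],(300,300))]))
cv2.imwrite("pics/ew.png",W);p=robot.camera_params("wrist");np.savez("e.npz",**p)
c,b=blob(hsv(W,[0,150,60],[8,255,255]),(0,0,640,250));print(c,b)
```

```text
[0.45482861 0.11676839 0.03623173] [-43.4  33.6  39.1 121.7 -35.9  36.1 -72.2]Traceback (most recent call last):
  File "<stdin>", line 6, in <module>
  File "h.py", line 17, in blob
    i=1+np.argmax(s[1:,4]);return c[i],s[i]
        ~~~~~~~~~^^^^^^^^^
    return _wrapfunc(a, 'argmax', axis=axis, out=out, **kwds)
    return bound(*args, **kwds)
ValueError: attempt to get argmax of an empty sequence
```

View pics/e.png

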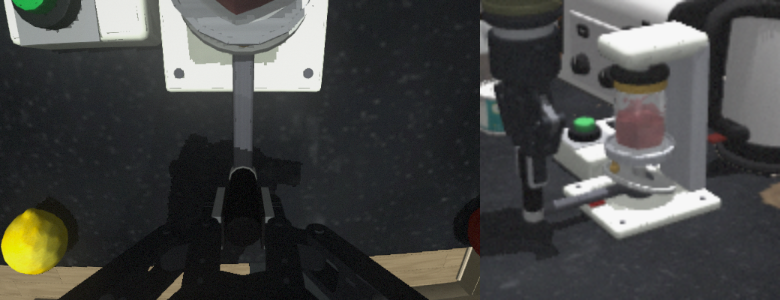

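The lever at (243,50–170) runs straight over the middle of the base's front edge, between the screws at (179,73) and (307,73). The jar lid touches the seal and the jar stands upright. I'll ease the radial pull and compute the lever's angle.

Request:
step_arm(deltas=[{"offset":[1.5,0,0],"dr":[0,0,0]},{"offset":[3,0,0],"dr":[0,0,0]},{"offset":[3,0,0],"dr":[0,0,0]},{"offset":[3,0,0],"dr":[0,0,0]}])

```text
time: 12.95
position: [0.4546, 0.1167, 0.0361]
tool_rot: [[0.999, -0.053, 0.003], [-0.053, -0.999, -0.0], [0.003, -0.0, -1.0]]
ft_force: [3.4, -0.8, 7.2]
gripper_width: 0.0205
grasp_force: 60.1
```

Run:
```python
from h import *
p=robot.camera_params("wrist");W=robot.camera("wrist");s=robot.state();print(s["position"])
g=cv2.GaussianBlur(cv2.cvtColor(W,cv2.COLOR_BGR2GRAY),(3,3),0).astype(float)
P=[]
for v in range(130,200,6):
  r=np.diff(g[v,290:360]);a=290.5+np.argmax(r);b=290.5+np.argmin(r);P.append(plane(p,((a+b)/2,v),.031)); print(v,a,b,end=' | ')
P=np.array(P);k=np.polyfit(P[:,0],P[:,1],1);print("\nlever az",np.arctan(k[0]),"y at x=.45,.59",np.polyval(k,.45),np.polyval(k,.59))
E=[]
for u in list(range(230,300,6))+list(range(350,420,6)):
  r=np.diff(g[100:145,u]);E.append(plane(p,(u,100.5+np.argmin(r)),.012))
E=np.array(E);ke=np.polyfit(E[:,1],E[:,0],1);print("base yaw",-np.arctan(ke[0]),np.std(E[:,0]-np.polyval(ke,E[:,1])))
```

```text
[0.4545962  0.11668714 0.03609245]
130 310.5 336.5 | 136 310.5 336.5 | 142 310.5 336.5 | 148 311.5 336.5 | 154 311.5 336.5 | 160 311.5 333.5 | 166 311.5 336.5 | 172 311.5 336.5 | 178 311.5 336.5 | 184 311.5 335.5 | 190 311.5 335.5 | 196 325.5 336.5 | 
lever az -0.0015529982197125393 y at x=.45,.59 0.11355607063425552 0.11333865070870436
base yaw -0.05033301434120427 0.00022835668430802909
```

```bash
python3 -c "
from station import robot
print(robot.sign_off())"
```

```text
the job is handed in; nothing more can be done
None
```

I pressed the start button fully down and let it come back up, then swung the lever to the red mark, where the gripper still holds it with the jar upright against the seal; the job is handed in, with no result shown.

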